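# Put the parts bins back in their lanes on the sloped rack

### The arm

A 6-joint arm with a two-finger parallel gripper is mounted at the origin on the work surface. World frame = base frame: x ahead of the robot, y to its left, z up, the work surface at z = 0. Lengths are in m, angles in rad, forces in N, time in s.
With the tool pointing down it reaches from about 0.25 to 0.775 m from the base axis. Payload 4 kg.
Tool frame: the origin (TCP) lies on the centre line of the jaws, within the pads' length; the fingertips stand 14 mm ahead of it and the grasp point (between the pads) lies 5 mm behind it (robot.tcp_to_tips is the distance from the TCP to the fingertips, in m); z points along the fingers, y is the line along which they close (so a half turn about z gives the same grasp; the last joint's range is limited). The gripper opens to 94 mm and grips with 3 to 60 N. Pads are 16 mm wide; open, the fingers measure 119 mm over their backs; the gripper's body (75 mm by 177 mm) begins 78 mm behind the grasp point.
Start: joints at [-1.377, 0.087, 1.371, -0, 1.684, -0.103], TCP at [0.161, -0.526, 0.22] pointing down, gripper open.
Joint ranges: [-3.1, 3.1], [-0.76, 2.03], [0.27, 2.55], [-1.08, 4.22], [0.17, 2.65], [-2.57, 2.57]. Speed limits (rad/s): [2.79, 2.79, 3.14, 3.14, 3.14, 3.14].

### API

Orientations are given as [roll, pitch, yaw] about the fixed x, y, z axes, in that order (R = Rz(yaw) Ry(pitch) Rx(roll)).
In Python, from bench import robot gives the robot as it stands.
- The arm moves only by the tool carry_out, never from a script. Its argument "increments" is a list of rows, each a list of 3 entries, a list of its own where there are three numbers: the closure in counts, from 0 (fully open) to 255 (shut), then the shift along the tool's x, y, z in mm, then the turn about the tool's z in degrees. In form: [[fingers, [dx, dy, dz], twist], ...]. A call has 1 to 8 rows; each row shifts and turns the commanded pose from where the row before left it, along the tool's axes as they then stand; what a row does not reach is not made up. A row lasts 1/10 s, in which the tool goes at most 50 mm and 8.59 degrees, less where a joint would pass 70% of its speed; a pose out of reach is approached as far as the arm can. A call with a gripper value outside its range is refused whole. The fingers move at their own pace and stop on an object; the grip force is fixed at half the most. Time passes only in rows, so rows that do not move let the fingers close. It gives the time, the measured TCP pose, the force, the opening and the grip force at its end, in the units of the state.
- robot.get_obs(): the state, without advancing time (a new reading comes with each control period).
- robot.snapshot(name): name is "side" or "top"; returns the picture (384x512x3 uint8, blue, green, red); there is no depth.
- robot.get_calibration(name): a dict with "vfov" (degrees; the focal length in pixels is half the picture's height over the tangent of half this angle, whatever the lens; pixels are square), "cx", "cy" (the principal point, pixels), "k1" (the pictures are not rectified: a ray, as slopes to the right and down, at radius r is drawn at 1 + k1 r^2 times it, then the intrinsics apply), "T" (4x4, takes a point from camera to world coordinates). Camera axes: x right, y down, z forward; pixel columns grow to the right and rows downward; lengths in m; the calibration is good to about 2 mm. A picture is of the moment at which its call begins. get_calibration takes no time and is no camera call.
- robot.close_job(): hands the job in; it is judged then, once.
The state is a dict: "time": time; "joint_positions": joint angles; "qvel": joint speeds; "joint_torque": joint torques, N m; "tool_pos": TCP position; "ee_rot": TCP orientation; "wrist_force": force on the tool from outside, world axes, zero at the start; "wrist_torque": the same for the moment, N m; "width": finger opening in m; "finger_force": force on a finger pad.
Only numpy, scipy, OpenCV 4.12 (cv2) and the standard library are available. Lean on these libraries where they do the work, as an engineer would, in place of code of your own. Each camera call takes 0.05 s, during which the arm holds its last target. There are 200 camera calls.

### The job

Three of the bins on the sloped rack have got into each other's lanes: put each coloured bin into the lane whose card has its colour, fully down against the front stop and sitting straight on the slide strips. The empty lane with the white card is free for parking a bin meanwhile; leave the black bin, which is already right, where it is. Set the bins down on the strips, do not drop them from a height, and keep them upright so that no parts spill.

Things in the scene. Friction and masses are not known exactly. Their poses are not given: they have to be found in the camera images.
- rack: Fixed rack, 590 (y) x 300 mm. Origin: on the bench, mid-rack; x down the lanes, z up. 5 lanes of slick strips at y = 0, +-0.108, +-0.216, 250 mm long, down to +x by 0.35 rad (20 deg); strips' top at z = 0.060 + 0.365 (0.120 - x). The stop's face, 20 mm high, meets them at x = 0.120. Bins let go on them slide down (friction 0.2 to 0.3). Dividers between lanes: 3 mm thick, 8 mm above the strips.
- bin_red: Open red plastic parts bin full of white connector housings (fixed in it). 80 mm long (its x), 54 wide (y), 48 high; the front 24 mm of the sides and the front wall are only 28 high. Flat parallel side walls: grip across them from above. About 0.12 kg. Origin: centre of its underside; x to the low front, z up. At the start it stands in a wrong lane, down at the stop.
- bin_blue: Open blue plastic parts bin full of grey relays (fixed in it). 80 mm long (its x), 54 wide (y), 48 high; the front 24 mm of the sides and the front wall are only 28 high. Flat parallel side walls: grip across them from above. About 0.12 kg. Origin: centre of its underside; x to the low front, z up. At the start it stands in a wrong lane, down at the stop.
- bin_yellow: Open yellow plastic parts bin full of brass terminals (fixed in it). 80 mm long (its x), 54 wide (y), 48 high; the front 24 mm of the sides and the front wall are only 28 high. Flat parallel side walls: grip across them from above. About 0.12 kg. Origin: centre of its underside; x to the low front, z up. At the start it stands in a wrong lane, down at the stop.
- bin_black: Open black plastic parts bin full of white fuses (fixed in it). 80 mm long (its x), 54 wide (y), 48 high; the front 24 mm of the sides and the front wall are only 28 high. Flat parallel side walls: grip across them from above. About 0.12 kg. Origin: centre of its underside; x to the low front, z up. It already stands in its own lane, with the black card, and must stay there.
- card_red: Red card, 76 x 38 mm, fixed at the foot of one lane, on its centre line. Frame upright, turned like the rack: x down the lane (away from the robot), y across, z up. Origin: card centre, 25 mm beyond the stop's face, level with the slide strips there. Lane of the red bin. A bin home in a lane has its origin at (-0.063, 0, 0.014) of this frame, nose down 0.35 rad.
- card_blue: Blue card, 76 x 38 mm, fixed at the foot of one lane, on its centre line. Frame upright, turned like the rack: x down the lane (away from the robot), y across, z up. Origin: card centre, 25 mm beyond the stop's face, level with the slide strips there. Lane of the blue bin (placed as for red).
- card_yellow: Yellow card, 76 x 38 mm, fixed at the foot of one lane, on its centre line. Frame upright, turned like the rack: x down the lane (away from the robot), y across, z up. Origin: card centre, 25 mm beyond the stop's face, level with the slide strips there. Lane of the yellow bin (placed as for red).
- card_black: Black card, 76 x 38 mm, fixed at the foot of one lane, on its centre line. Frame upright, turned like the rack: x down the lane (away from the robot), y across, z up. Origin: card centre, 25 mm beyond the stop's face, level with the slide strips there. Lane of the black bin (placed as for red).
- card_white: White card, 76 x 38 mm, fixed at the foot of one lane, on its centre line. Frame upright, turned like the rack: x down the lane (away from the robot), y across, z up. Origin: card centre, 25 mm beyond the stop's face, level with the slide strips there. The lane with no bin of its own: empty at the start, free for parking, and empty again at the end.
Things that resemble listed ones, but are neither listed nor needed, are in the scene too. What is shaped like the bin_blue but green is not meant. Of the things that look like the bin_red, the larger one is meant.

How it is judged:
By the outcome, as a careful person would: the job done as asked, in the order asked, and still so for the second after the job is handed in, with the robot touching nothing.
It also fails if it takes over 88 s, if anything falls off the work surface, if the arm or the gripper's body presses on something with over 40 N, if the wrist force passes 120 N, or if a joint passes its speed limit or range.

## Working session

There is one attempt and no reset: what is moved stays moved. The work goes in short steps, Python scripts to look and compute and a tool call to move; the robot and the scene stay as the last step left them, time stands still between calls to the robot, and variables do not carry over. Pictures are saved under pics/ and viewed, at most 14 in all, crops included, and the job is handed in when it is done.

Besides the shell and the picture viewer there is one more tool, called after ">>>" in YAML: its name, and indented under it one key for each argument. carry_out: Moves the arm, as the interface text tells. Its arguments: {"type":"object","properties":{"increments":{"type":"array","items":{"type":"array"}}},"required":["increments"]}

```bash
mkdir -p pics; ls; python3 - <<'E'
from bench import robot
import cv2
for n in("top","side"):
    cv2.imwrite(f"pics/{n}0.png",robot.snapshot(n)); print(robot.get_calibration(n))
print(robot.get_obs())
E
```

```text
pics
{'vfov': 49.794560990283074, 'cx': 256.448684504299, 'cy': 190.46680785067113, 'k1': -0.08357485114767219, 'T': array([[-0.00290579, -0.996544  ,  0.08301576,  0.51480749],
       [-0.9995978 ,  0.00523648,  0.02787131, -0.00541796],
       [-0.0282097 , -0.08290138, -0.99615841,  0.98015712],
       [ 0.        ,  0.        ,  0.        ,  1.        ]])}
{'vfov': 45.695499816238325, 'cx': 260.2973674252999, 'cy': 195.2247226993361, 'k1': 0.0012565196768682878, 'T': array([[-0.91963094, -0.29276367,  0.26185562,  0.30578684],
       [-0.392774  ,  0.69008946, -0.60786933,  0.67418336],
       [-0.00274175, -0.66186553, -0.74961757,  0.88500373],
       [ 0.        ,  0.        ,  0.        ,  1.        ]])}
{'time': 0.1, 'joint_positions': array([-1.37713051e+00,  8.78866264e-02,  1.37206330e+00, -2.56336698e-05,
        1.68357909e+00, -1.03074628e-01]), 'qvel': array([-0.00113805, -0.00082228, -0.00486767,  0.00230371, -0.00062362,
       -0.00082702]), 'joint_torque': array([ 1.79269973e-03, -3.41251624e+01, -3.03302050e+01,  7.18844938e-02,
        3.04319803e-02, -9.78022058e-05]), 'tool_pos': array([ 0.16073659, -0.52551997,  0.21843836]), 'ee_rot': array([-3.13966394e+00, -1.73895923e-04,  2.96737417e-01]), 'wrist_force': array([-0.10764466, -0.44939561, -0.28239652]), 'wrist_torque': array([ 0.03404558, -0.04111264,  0.02132968]), 'finger_force': 0.0, 'width': 0.09395015952330152}
```

View pics/top0.png

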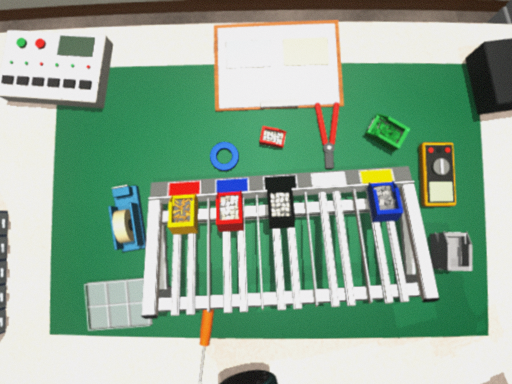

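View pics/side0.png

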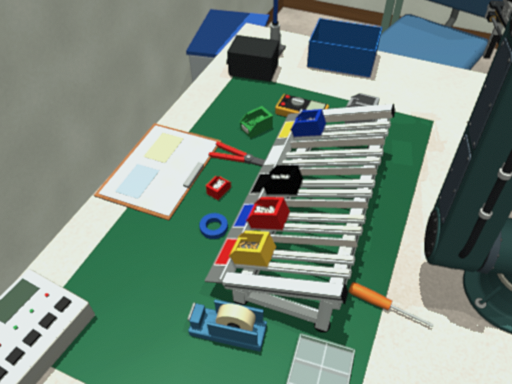

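Top view: lanes from the left (+y) carry cards red, blue, black, white, yellow. The yellow bin sits in the red lane (183,213), red in blue (230,210), black at (280,208), blue in yellow (385,200). The white lane is empty. I'll enlarge this to get the rack pose.

```bash
python3 - <<'E'
import cv2
a=cv2.imread("pics/top0.png")[160:240,140:420]
cv2.imwrite("pics/c.png",cv2.resize(a,(784,224),interpolation=cv2.INTER_CUBIC))
E
cat > h.py <<'E'
import numpy as np,cv2
from bench import robot
from scipy.optimize import least_squares
def proj(n,P):
    c=robot.get_calibration(n);f=192/np.tan(np.radians(c['vfov']/2));Ti=np.linalg.inv(c['T'])
    p=np.asarray(P,float)@Ti[:3,:3].T+Ti[:3,3];s=p[:,:2]/p[:,2:]
    s=s*(1+c['k1']*(s**2).sum(1,keepdims=True));return s*f+[c['cx'],c['cy']]
def rack(P,q):
    P=np.asarray(P,float);c,s=np.cos(q[2]),np.sin(q[2])
    return np.c_[q[0]+c*P[:,0]-s*P[:,1],q[1]+s*P[:,0]+c*P[:,1],P[:,2]]
E
```

```text
(no output)
```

View pics/c.png

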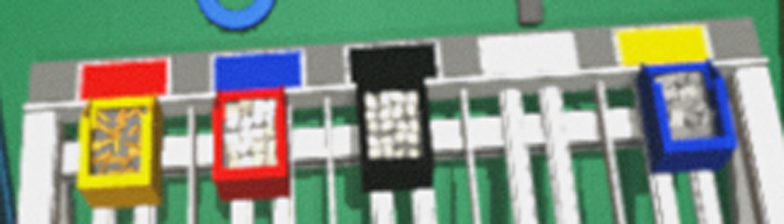

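Scaled by 2.8, the card centres are red (184.3,188.2), blue (232.1,185.4), black (280.7,182.5), white (328.2,179.3) and yellow (376.8,176.1). Next I fit the rack pose and check it with an overlay.

```bash
python3 - <<'E'
from h import *
y=np.array([.216,.108,0,-.108,-.216])
P=np.c_[np.full(5,.145),y,np.full(5,.06)]
px=np.array([[184.3,188.2],[232.1,185.4],[280.7,182.5],[328.2,179.3],[376.8,176.1]])
r=least_squares(lambda q:(proj("top",rack(P,q))-px).ravel(),[.5,0,0]);q=r.x
# sign: lanes' x away from robot
print(q,r.fun.round(1)); np.save("q.npy",q)
def B(yl,pts):
    a=.35;pts=np.array(pts,float);c,s=np.cos(a),np.sin(a)
    return np.c_[.082+c*pts[:,0]+s*pts[:,2],yl+pts[:,1],.074-s*pts[:,0]+c*pts[:,2]]
for n in("top","side"):
    im=cv2.imread(f"pics/{n}0.png");k=3;im=cv2.resize(im,None,fx=k,fy=k,interpolation=cv2.INTER_CUBIC)
    for i,yl in enumerate(y):
        for pts in(B(yl,[(-.04,-.027,.048),(.016,-.027,.048),(.04,-.027,.028),(.04,.027,.028),(.016,.027,.048),(-.04,.027,.048)]),
          B(yl,[(-.04,-.027,0),(-.04,.027,0)]),
          [(.126,yl-.038,.06),(.164,yl-.038,.06),(.164,yl+.038,.06),(.126,yl+.038,.06)],[(.12,yl,.06),(-.115,yl,.06+.365*.235)]):
            u=(proj(n,rack(pts,q))+.5)*k-.5
            cv2.polylines(im,[u.round().astype(int)],True,(255,0,255),1)
    cv2.imwrite(f"pics/ov_{n}.png",im[450:990,400:1200] if n=="top" else im[270:870,550:1250])
E
```

```text
[ 0.4647746  -0.04143953  0.05763849] [ 0.1  0.2  0.1 -0.1 -0.4 -0.2  0.4 -0.  -0.2  0.2]
```

View pics/ov_top.png

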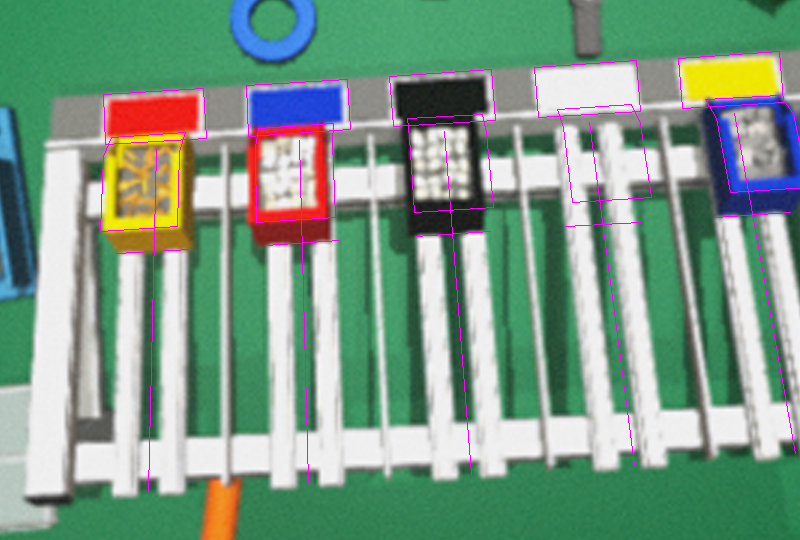

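View pics/ov_side.png

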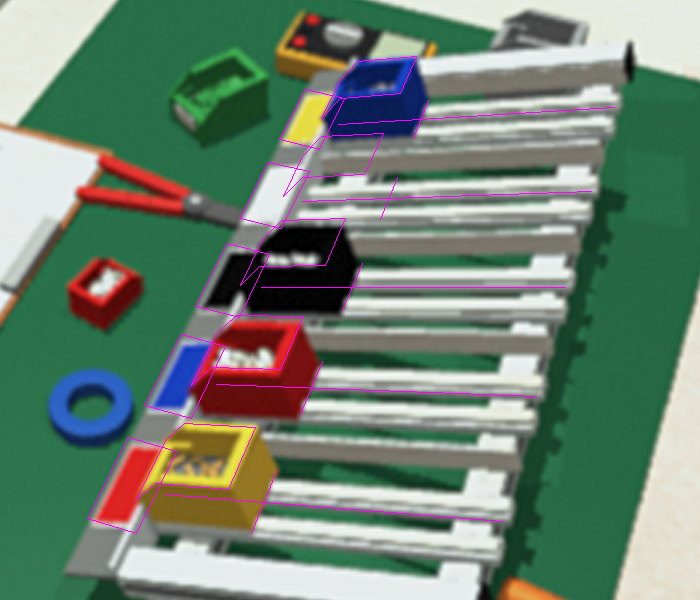

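The cards fit to within 0.4 px and the overlay matches the bins to within a few mm, well inside the 20 mm of finger clearance on each side. Plan: blue to the white lane (parking), yellow to yellow, red to red, then blue to blue. I'll compute the approach to the blue bin.

```bash
cat >> h.py <<'E'
Y=dict(r=.216,b=.108,k=0,w=-.108,y=-.216)
def delta(P,q=None):
    """tool-axis shift (mm) and twist (deg) from now to rack-frame TCP point P, tool x along rack x (translation given in axes after twist)"""
    q=np.load("q.npy") if q is None else q
    o=robot.get_obs();d=rack([P],q)[0]-o['tool_pos'];c,s=np.cos(q[2]),np.sin(q[2])
    print("t",round(o['time'],1),"shift",np.round([1e3*(c*d[0]+s*d[1]),1e3*(s*d[0]-c*d[1]),-1e3*d[2]],1),"twist",round(np.degrees(o['ee_rot'][2]-q[2]),2),"w",round(o['width'],4),"F",o['wrist_force'].round(1))
E
python3 -c "
from h import *
delta([.0899,-.216,.212])"
```

```text
t 0.1 shift [ 421.3 -249.8    6.4] twist 13.7 w 0.094 F [-0.1 -0.4 -0.3]
```

>>> carry_out:
  increments:
    - [0,[0,0,0],7]
    - [0,[0,0,0],6.7]
    - [0,[30,-18,0],0]
    - [0,[30,-18,0],0]
    - [0,[30,-18,0],0]
    - [0,[30,-18,0],0]
    - [0,[30,-18,0],0]
    - [0,[30,-18,0],0]

```text
time: 0.9
tool_pos: [0.3352, -0.4066, 0.219]
ee_rot: [-3.141, 0.0, 0.058]
wrist_force: [0.3, -0.0, -0.2]
width: 0.0937
finger_force: 0.0
```

>>> carry_out:
  increments:
    - [0,[30,-18,0],0]
    - [0,[30,-18,0],0]
    - [0,[30,-18,0],0]
    - [0,[30,-18,0],0]
    - [0,[30,-18,0],0]
    - [0,[30,-18,0],0]
    - [0,[30,-18,0],0]
    - [0,[0,0,0],0]

```text
time: 1.7
tool_pos: [0.5391, -0.2669, 0.2181]
ee_rot: [-3.139, 0.0, 0.063]
wrist_force: [0.5, -0.9, 0.1]
width: 0.0939
finger_force: 0.0
```

```bash
python3 - <<'E'
from h import *
delta([.0899,-.216,.212])
im=robot.snapshot("top");cv2.imwrite("pics/t1.png",cv2.resize(im[130:280,200:460],None,fx=3,fy=3,interpolation=cv2.INTER_CUBIC))
E
```

```text
t 1.7 shift [ 28.7 -13.4   6.1] twist 0.29 w 0.0939 F [ 0.5 -0.9  0.1]
```

View pics/t1.png

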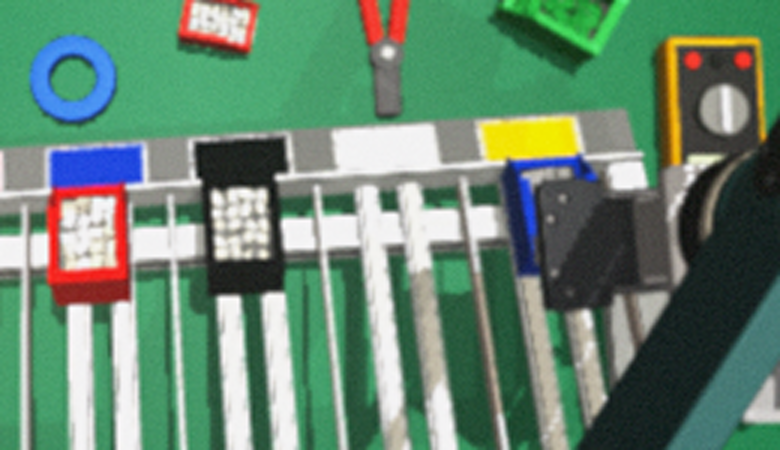

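The arm is tracking well and the gripper is about 29 mm short of the blue bin (crop 540,215). I'll centre it, descend and grip.

>>> carry_out:
  increments:
    - [0,[15,-7,6],0.3]
    - [0,[14,-6,15],0]
    - [0,[0,0,25],0]
    - [0,[0,0,25],0]
    - [0,[0,0,20],0]
    - [0,[0,0,15],0]
    - [0,[0,0,10],0]
    - [0,[0,0,0],0]

```text
time: 2.55
tool_pos: [0.5644, -0.255, 0.1017]
ee_rot: [-3.14, 0.002, 0.052]
wrist_force: [-0.0, 0.4, -0.3]
width: 0.0936
finger_force: 0.0
```

```bash
python3 - <<'E'
from h import *
delta([.0899,-.216,.1023])
im=robot.snapshot("side");cv2.imwrite("pics/s1.png",cv2.resize(im[60:200,230:430],None,fx=4,fy=4,interpolation=cv2.INTER_CUBIC))
E
```

```text
t 2.5 shift [ 2.8 -2.9 -0.6] twist -0.32 w 0.0936 F [-0.   0.4 -0.3]
```

View pics/s1.png

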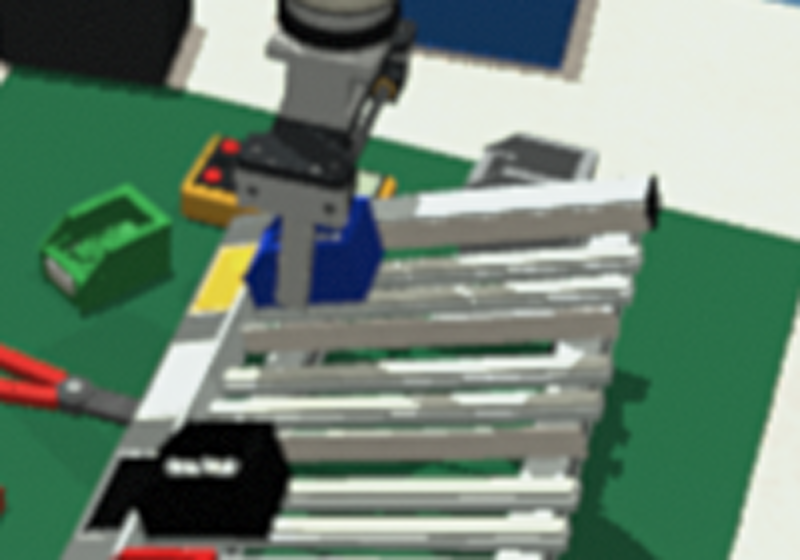

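The fingers straddle the blue bin (crop 315,255) on the tall part of its sides. Closing.

>>> carry_out:
  increments:
    - [255,[0,0,0],0]
    - [255,[0,0,0],0]
    - [255,[0,0,0],0]
    - [255,[0,0,0],0]
    - [255,[0,0,0],0]
    - [255,[0,0,0],0]
    - [255,[0,0,0],0]
    - [255,[0,0,0],0]

```text
time: 3.4
tool_pos: [0.565, -0.2552, 0.1037]
ee_rot: [3.142, -0.0, 0.053]
wrist_force: [-0.5, 0.8, 0.6]
width: 0.054
finger_force: 30.0
```

>>> carry_out:
  increments:
    - [255,[0,0,-10],0]
    - [255,[0,0,-20],0]
    - [255,[0,0,-30],0]
    - [255,[0,0,-30],0]
    - [255,[-4,-10,-20],0]
    - [255,[-4,-25,0],0]
    - [255,[0,-30,0],0]
    - [255,[0,-25,0],0]

```text
time: 4.2
tool_pos: [0.552, -0.1649, 0.2142]
ee_rot: [3.141, -0.001, 0.052]
wrist_force: [0.2, 0.1, -0.4]
width: 0.0539
finger_force: 30.0
```

>>> carry_out:
  increments:
    - [255,[0,-18,0],0]
    - [255,[0,0,15],0]
    - [255,[0,0,25],0]
    - [255,[0,0,25],0]
    - [255,[0,0,20],0]
    - [255,[0,0,10],0]
    - [255,[0,0,6],0]
    - [255,[0,0,0],0]

```text
time: 5.0
tool_pos: [0.551, -0.1483, 0.1116]
ee_rot: [-3.141, 0.001, 0.052]
wrist_force: [-0.5, 0.2, -1.7]
width: 0.0539
finger_force: 30.0
```

```bash
python3 - <<'E'
from h import *
for i in range(3): robot.snapshot("top");delta([.0819,-.108,.1052])
im=robot.snapshot("side");cv2.imwrite("pics/s2.png",cv2.resize(im[60:200,230:430],None,fx=4,fy=4,interpolation=cv2.INTER_CUBIC))
E
```

```text
t 5.0 shift [ 1.5 -3.7  7.5] twist -0.32 w 0.054 F [-0.1 -0.1 -1. ]
t 5.1 shift [ 1.1 -3.8  8.2] twist -0.31 w 0.054 F [-0.5  0.1 -0.7]
t 5.2 shift [ 0.9 -3.8  8.6] twist -0.31 w 0.0537 F [-0.  -0.5 -1.6]
```

View pics/s2.png

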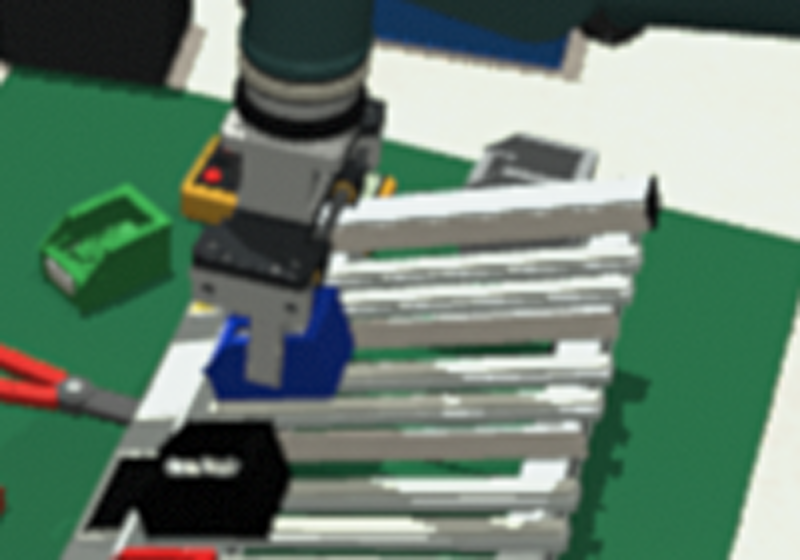

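The blue bin is held level with its slope, about 5–6 mm above the white-lane strips (crop 285,355). I'll lower it until it touches.

>>> carry_out:
  increments:
    - [255,[0,-3,3],-0.3]
    - [255,[0,0,2],0]
    - [255,[0,0,0],0]
    - [255,[0,0,0],0]

```text
time: 5.6
tool_pos: [0.5511, -0.1448, 0.1074]
ee_rot: [3.141, 0.0, 0.058]
wrist_force: [-0.1, 0.0, -2.0]
width: 0.0538
finger_force: 30.0
```

>>> carry_out:
  increments:
    - [255,[0,0,1],0]
    - [255,[0,0,0],0]

```text
time: 5.8
tool_pos: [0.5512, -0.1449, 0.1065]
ee_rot: [3.141, -0.0, 0.058]
wrist_force: [-0.4, 0.2, -1.2]
width: 0.0535
finger_force: 30.0
```

>>> carry_out:
  increments:
    - [255,[0,0,1],0]
    - [255,[0,0,0],0]
    - [50,[0,0,0],0]
    - [50,[0,0,0],0]
    - [50,[0,0,0],0]
    - [50,[0,0,0],0]

```text
time: 6.4
tool_pos: [0.551, -0.1449, 0.1052]
ee_rot: [-3.142, 0.0, 0.058]
wrist_force: [0.8, 0.0, 0.1]
width: 0.0754
finger_force: 0.0
```

>>> carry_out:
  increments:
    - [0,[0,0,-10],0]
    - [0,[0,0,-25],0]
    - [0,[0,0,-35],0]
    - [0,[0,0,-35],0]
    - [0,[0,-40,0],0]
    - [0,[0,-40,0],0]
    - [0,[0,-40,0],0]
    - [0,[0,-40,0],0]

```text
time: 7.2
tool_pos: [0.5418, 0.0162, 0.2116]
ee_rot: [3.141, -0.002, 0.057]
wrist_force: [-0.1, 0.4, -0.4]
width: 0.0938
finger_force: 0.0
```

>>> carry_out:
  increments:
    - [0,[2,-40,0],0]
    - [0,[3,-40,0],0]
    - [0,[3,-40,0],0]
    - [0,[0,-30,0],0]
    - [0,[0,-14,0],0]
    - [0,[0,0,0],0]

```text
time: 7.8
tool_pos: [0.5403, 0.1803, 0.2109]
ee_rot: [3.141, -0.001, 0.06]
wrist_force: [-0.6, -0.5, -0.5]
width: 0.094
finger_force: 0.0
```

```bash
python3 - <<'E'
from h import *
delta([.0889,.216,.1023])
im=robot.snapshot("top");delta([.0889,.216,.1023]);cv2.imwrite("pics/t3.png",cv2.resize(im[140:290,140:410],None,fx=2.9,fy=2.9,interpolation=cv2.INTER_CUBIC))
E
```

```text
t 7.8 shift [  0.7   1.  108.6] twist 0.16 w 0.094 F [-0.6 -0.5 -0.5]
t 7.8 shift [  0.6  -0.4 108.5] twist 0.06 w 0.0936 F [-0.5 -0.5  0.1]
```

View pics/t3.png

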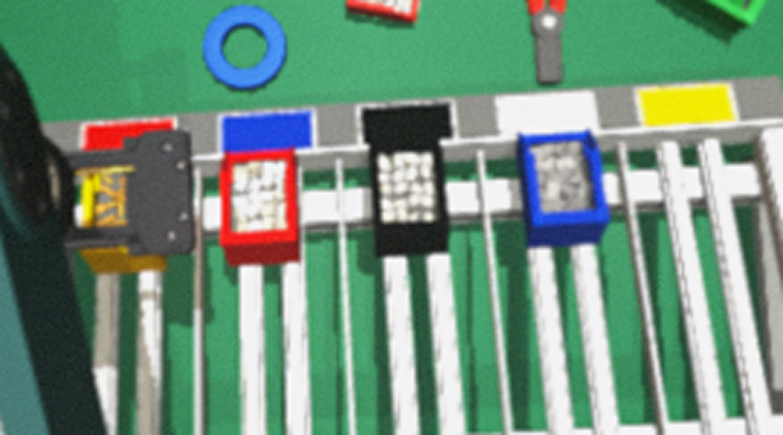

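Blue is parked straight against the white lane's stop (crop 562,188). The gripper is above yellow, so I'll descend and grip.

>>> carry_out:
  increments:
    - [0,[0,0,20],0]
    - [0,[0,0,30],0]
    - [0,[0,0,25],0]
    - [0,[0,0,18],0]
    - [0,[0,0,10],0]
    - [0,[0,0,5],0]
    - [0,[0,0,0],0]
    - [0,[0,0,0],0]

```text
time: 8.65
tool_pos: [0.5413, 0.1788, 0.1037]
ee_rot: [-3.141, -0.002, 0.057]
wrist_force: [0.0, 0.1, 0.1]
width: 0.0938
finger_force: 0.0
```

>>> carry_out:
  increments:
    - [255,[0,0,0],0]
    - [255,[0,0,0],0]
    - [255,[0,0,0],0]
    - [255,[0,0,0],0]
    - [255,[0,0,0],0]
    - [255,[0,0,0],0]
    - [255,[0,0,0],0]

```text
time: 9.35
tool_pos: [0.5405, 0.1789, 0.1025]
ee_rot: [3.141, -0.0, 0.058]
wrist_force: [-0.8, -0.8, 0.1]
width: 0.0537
finger_force: 30.0
```

>>> carry_out:
  increments:
    - [255,[0,0,-10],0]
    - [255,[0,0,-20],0]
    - [255,[0,0,-30],0]
    - [255,[0,0,-30],0]
    - [255,[0,0,-20],0]
    - [255,[-4,15,0],0]
    - [255,[-4,30,0],0]
    - [255,[0,35,0],0]

```text
time: 10.15
tool_pos: [0.5357, 0.0978, 0.2111]
ee_rot: [3.141, 0.002, 0.06]
wrist_force: [1.0, 0.1, -2.0]
width: 0.0537
finger_force: 30.0
```

>>> carry_out:
  increments:
    - [255,[0,40,0],0]
    - [255,[0,40,0],0]
    - [255,[0,40,0],0]
    - [255,[0,40,0],0]
    - [255,[0,40,0],0]
    - [255,[0,40,0],0]
    - [255,[0,40,0],0]
    - [255,[0,30,0],0]

```text
time: 10.95
tool_pos: [0.5532, -0.2137, 0.2104]
ee_rot: [-3.141, 0.003, 0.055]
wrist_force: [-0.0, 0.0, -1.4]
width: 0.0537
finger_force: 30.0
```

>>> carry_out:
  increments:
    - [255,[0,27,0],0]
    - [255,[0,15,0],0]
    - [255,[0,0,0],0]
    - [255,[0,0,0],0]

```text
time: 11.35
tool_pos: [0.5569, -0.252, 0.2117]
ee_rot: [-3.14, 0.001, 0.058]
wrist_force: [0.4, 0.4, -1.2]
width: 0.0535
finger_force: 30.0
```

```bash
python3 - <<'E'
from h import *
for i in range(3): robot.snapshot("top");delta([.0819,-.216,.1052])
E
```

```text
t 11.4 shift [  1.8   1.  106.9] twist 0.06 w 0.0537 F [-0.1 -0.3 -1.8]
t 11.4 shift [  1.6   1.2 107.2] twist 0.09 w 0.0539 F [ 0.9 -0.4 -1.4]
t 11.5 shift [  1.5   1.2 107.4] twist 0.1 w 0.0539 F [-0.2 -0.3 -1.7]
```

>>> carry_out:
  increments:
    - [255,[0,1,20],0]
    - [255,[0,0,30],0]
    - [255,[0,0,25],0]
    - [255,[0,0,15],0]
    - [255,[0,0,8],0]
    - [255,[0,0,5],0]
    - [255,[0,0,3],0]
    - [255,[0,0,0],0]

```text
time: 12.3
tool_pos: [0.5579, -0.2539, 0.1073]
ee_rot: [3.141, -0.001, 0.058]
wrist_force: [-0.7, -0.4, -1.6]
width: 0.0535
finger_force: 30.0
```

>>> carry_out:
  increments:
    - [255,[0,0,1],0]
    - [255,[0,0,0],0]
    - [50,[0,0,0],0]
    - [50,[0,0,0],0]
    - [50,[0,0,0],0]
    - [50,[0,0,0],0]

```text
time: 12.9
tool_pos: [0.5576, -0.2538, 0.1058]
ee_rot: [3.141, -0.001, 0.058]
wrist_force: [-0.0, 0.8, 0.0]
width: 0.0753
finger_force: 0.0
```

>>> carry_out:
  increments:
    - [0,[0,0,-10],0]
    - [0,[0,0,-25],0]
    - [0,[0,0,-35],0]
    - [0,[0,0,-37],0]
    - [0,[0,-35,0],0]
    - [0,[0,-40,0],0]
    - [0,[2,-40,0],0]
    - [0,[2,-40,0],0]

```text
time: 13.7
tool_pos: [0.5524, -0.0975, 0.2137]
ee_rot: [3.141, -0.002, 0.057]
wrist_force: [1.4, -0.4, 0.1]
width: 0.0941
finger_force: 0.0
```

>>> carry_out:
  increments:
    - [0,[2,-40,0],0]
    - [0,[2,-40,0],0]
    - [0,[0,-40,0],0]
    - [0,[0,-30,0],0]
    - [0,[0,-19,0],0]
    - [0,[0,0,0],0]
    - [0,[0,0,0],0]

```text
time: 14.4
tool_pos: [0.5469, 0.07, 0.2131]
ee_rot: [3.141, -0.001, 0.058]
wrist_force: [-1.1, -0.4, 0.3]
width: 0.0938
finger_force: 0.0
```

```bash
python3 - <<'E'
from h import *
delta([.0889,.108,.1023])
im=robot.snapshot("top");delta([.0889,.108,.1023]);cv2.imwrite("pics/t4.png",cv2.resize(im[140:290,140:420],None,fx=2.8,fy=2.8,interpolation=cv2.INTER_CUBIC))
E
```

```text
t 14.4 shift [  0.5  -1.5 110.8] twist 0.04 w 0.0938 F [-1.1 -0.4  0.3]
t 14.4 shift [  0.5  -2.1 110.6] twist -0.03 w 0.0938 F [0.  0.3 0.9]
```

View pics/t4.png

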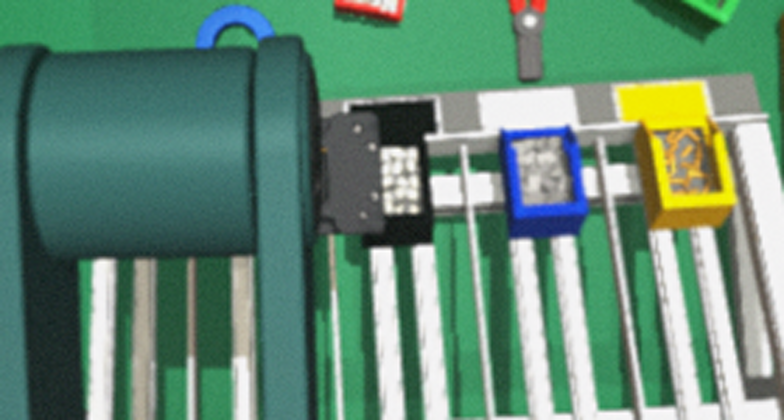

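Yellow is home, straight at its stop (crop 685,175). Next I'll grip red and shift it one lane to +y, which is tool -y.

>>> carry_out:
  increments:
    - [0,[0,-2,20],0]
    - [0,[0,0,30],0]
    - [0,[0,0,25],0]
    - [0,[0,0,20],0]
    - [0,[0,0,10],0]
    - [0,[0,0,5],0]
    - [0,[0,0,0],0]
    - [0,[0,0,0],0]

```text
time: 15.25
tool_pos: [0.5475, 0.0719, 0.1038]
ee_rot: [3.141, -0.002, 0.057]
wrist_force: [0.0, -0.2, 0.8]
width: 0.0941
finger_force: 0.0
```

>>> carry_out:
  increments:
    - [255,[0,0,0],0]
    - [255,[0,0,0],0]
    - [255,[0,0,0],0]
    - [255,[0,0,0],0]
    - [255,[0,0,0],0]
    - [255,[0,0,0],0]
    - [255,[0,0,0],0]

```text
time: 15.95
tool_pos: [0.5467, 0.0726, 0.1027]
ee_rot: [-3.141, -0.0, 0.058]
wrist_force: [0.3, 1.7, 0.9]
width: 0.0539
finger_force: 30.0
```

>>> carry_out:
  increments:
    - [255,[0,0,-10],0]
    - [255,[0,0,-20],0]
    - [255,[0,0,-30],0]
    - [255,[0,0,-30],0]
    - [255,[-4,-10,-20],0]
    - [255,[-4,-25,0],0]
    - [255,[0,-30,0],0]
    - [255,[0,-25,0],0]

```text
time: 16.75
tool_pos: [0.5332, 0.1624, 0.2131]
ee_rot: [3.141, -0.001, 0.057]
wrist_force: [-0.6, -0.1, -1.7]
width: 0.0537
finger_force: 30.0
```

>>> carry_out:
  increments:
    - [255,[0,-18,0],0]
    - [255,[0,0,0],0]
    - [255,[0,0,0],0]

```text
time: 17.05
tool_pos: [0.5323, 0.1792, 0.2124]
ee_rot: [3.14, 0.0, 0.058]
wrist_force: [-0.2, -0.6, -1.1]
width: 0.0537
finger_force: 30.0
```

```bash
python3 - <<'E'
from h import *
for i in range(3): robot.snapshot("top");delta([.0819,.216,.1052])
E
```

```text
t 17.1 shift [  1.7  -0.  107.3] twist -0.02 w 0.0538 F [-0.6 -0.1 -1.4]
t 17.1 shift [  1.6  -0.2 107.3] twist -0.05 w 0.0539 F [-0.3  0.8 -1.4]
t 17.2 shift [  1.6  -0.3 107.3] twist -0.07 w 0.0535 F [ 0.4 -0.2 -1.9]
```

Same placing as yellow, then go to blue in the white lane (tool y +324).

>>> carry_out:
  increments:
    - [255,[0,0,20],0]
    - [255,[0,0,30],0]
    - [255,[0,0,25],0]
    - [255,[0,0,15],0]
    - [255,[0,0,8],0]
    - [255,[0,0,5],0]
    - [255,[0,0,3],0]
    - [255,[0,0,0],0]

```text
time: 18.0
tool_pos: [0.5329, 0.1796, 0.1072]
ee_rot: [-3.142, -0.001, 0.058]
wrist_force: [-0.7, 0.4, -1.4]
width: 0.0538
finger_force: 30.0
```

>>> carry_out:
  increments:
    - [255,[0,0,1],0]
    - [255,[0,0,0],0]
    - [50,[0,0,0],0]
    - [50,[0,0,0],0]
    - [50,[0,0,0],0]
    - [50,[0,0,0],0]

```text
time: 18.6
tool_pos: [0.5326, 0.1796, 0.1058]
ee_rot: [-3.142, -0.001, 0.058]
wrist_force: [0.5, 0.2, 0.3]
width: 0.0754
finger_force: 0.0
```

>>> carry_out:
  increments:
    - [0,[0,0,-10],0]
    - [0,[0,0,-25],0]
    - [0,[0,0,-35],0]
    - [0,[0,0,-37],0]
    - [0,[0,35,0],0]
    - [0,[0,40,0],0]
    - [0,[2,40,0],0]
    - [0,[2,40,0],0]

```text
time: 19.4
tool_pos: [0.5455, 0.0238, 0.2137]
ee_rot: [3.141, -0.002, 0.058]
wrist_force: [0.1, -0.7, -0.0]
width: 0.0939
finger_force: 0.0
```

>>> carry_out:
  increments:
    - [0,[2,40,0],0]
    - [0,[2,40,0],0]
    - [0,[0,40,0],0]
    - [0,[0,30,0],0]
    - [0,[0,19,0],0]
    - [0,[0,0,0],0]
    - [0,[0,0,0],0]

```text
time: 20.1
tool_pos: [0.5591, -0.1431, 0.213]
ee_rot: [-3.141, -0.001, 0.057]
wrist_force: [0.3, 0.6, 0.0]
width: 0.094
finger_force: 0.0
```

```bash
python3 - <<'E'
from h import *
delta([.0889,-.108,.1023])
im=robot.snapshot("top");delta([.0889,-.108,.1023]);cv2.imwrite("pics/t5.png",cv2.resize(im[140:290,140:420],None,fx=2.8,fy=2.8,interpolation=cv2.INTER_CUBIC))
E
```

```text
t 20.1 shift [  0.6   1.  110.7] twist -0.02 w 0.094 F [0.3 0.6 0. ]
t 20.1 shift [  0.5   1.6 110.7] twist 0.04 w 0.0941 F [-0.5  0.5  0.2]
```

View pics/t5.png

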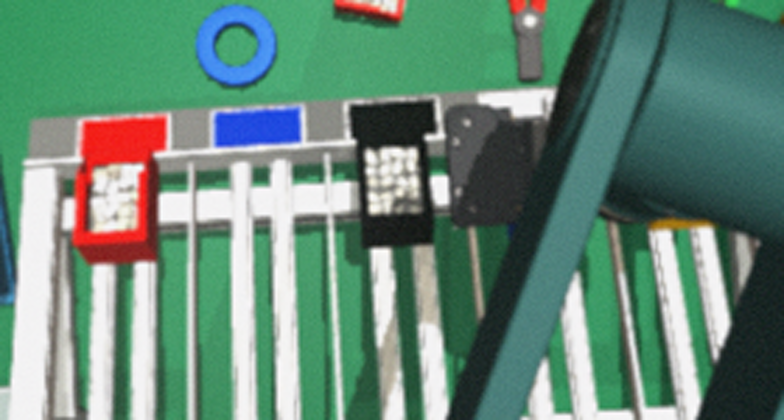

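Red is home in the red lane (crop 118,205) and the blue lane is empty. Now the blue bin moves two lanes to +y (tool y -216).

>>> carry_out:
  increments:
    - [0,[0,1,20],0]
    - [0,[0,0,30],0]
    - [0,[0,0,25],0]
    - [0,[0,0,20],0]
    - [0,[0,0,10],0]
    - [0,[0,0,5],0]
    - [0,[0,0,0],0]
    - [0,[0,0,0],0]

```text
time: 20.95
tool_pos: [0.56, -0.1443, 0.1039]
ee_rot: [3.141, -0.002, 0.058]
wrist_force: [0.7, -0.5, -0.3]
width: 0.0938
finger_force: 0.0
```

>>> carry_out:
  increments:
    - [255,[0,0,0],0]
    - [255,[0,0,0],0]
    - [255,[0,0,0],0]
    - [255,[0,0,0],0]
    - [255,[0,0,0],0]
    - [255,[0,0,0],0]
    - [255,[0,0,0],0]

```text
time: 21.65
tool_pos: [0.5591, -0.1444, 0.1025]
ee_rot: [3.142, 0.0, 0.058]
wrist_force: [-0.0, -0.3, -0.5]
width: 0.0536
finger_force: 30.0
```

>>> carry_out:
  increments:
    - [255,[0,0,-10],0]
    - [255,[0,0,-20],0]
    - [255,[0,0,-30],0]
    - [255,[0,0,-30],0]
    - [255,[0,0,-20],0]
    - [255,[-4,-20,0],0]
    - [255,[-4,-40,0],0]
    - [255,[0,-40,0],0]

```text
time: 22.45
tool_pos: [0.544, -0.0434, 0.2115]
ee_rot: [-3.141, 0.002, 0.056]
wrist_force: [0.8, 0.9, -1.8]
width: 0.0537
finger_force: 30.0
```

>>> carry_out:
  increments:
    - [255,[0,-40,0],0]
    - [255,[0,-40,0],0]
    - [255,[0,-25,0],0]
    - [255,[0,-11,0],0]
    - [255,[0,0,0],0]
    - [255,[0,0,0],0]

```text
time: 23.05
tool_pos: [0.5384, 0.0702, 0.212]
ee_rot: [3.141, 0.001, 0.057]
wrist_force: [0.2, -0.1, -1.0]
width: 0.054
finger_force: 30.0
```

```bash
python3 - <<'E'
from h import *
for i in range(3): robot.snapshot("top");delta([.0819,.108,.1052])
E
```

```text
t 23.1 shift [  1.8  -1.2 106.9] twist -0.06 w 0.0539 F [-0.9 -0.3 -1.3]
t 23.1 shift [  1.7  -1.4 107. ] twist -0.1 w 0.0537 F [ 1.3 -0.5 -1.1]
t 23.2 shift [  1.7  -1.5 107.1] twist -0.11 w 0.0538 F [ 0.3  0.2 -1.7]
```

>>> carry_out:
  increments:
    - [255,[0,-1,20],0]
    - [255,[0,0,30],0]
    - [255,[0,0,25],0]
    - [255,[0,0,15],0]
    - [255,[0,0,8],0]
    - [255,[0,0,5],0]
    - [255,[0,0,3],0]
    - [255,[0,0,0],0]

```text
time: 24.0
tool_pos: [0.5391, 0.0717, 0.1071]
ee_rot: [3.141, -0.001, 0.058]
wrist_force: [0.1, -0.0, -1.3]
width: 0.0543
finger_force: 30.0
```

>>> carry_out:
  increments:
    - [255,[0,0,1],0]
    - [255,[0,0,0],0]
    - [50,[0,0,0],0]
    - [50,[0,0,0],0]
    - [50,[0,0,0],0]
    - [50,[0,0,0],0]

```text
time: 24.6
tool_pos: [0.5388, 0.0718, 0.1057]
ee_rot: [3.142, -0.0, 0.058]
wrist_force: [0.3, 1.4, 0.8]
width: 0.0754
finger_force: 0.0
```

>>> carry_out:
  increments:
    - [0,[0,0,-10],0]
    - [0,[0,0,-25],0]
    - [0,[0,0,-35],0]
    - [0,[0,0,-37],0]
    - [0,[-30,0,0],0]
    - [0,[-40,0,0],0]
    - [0,[-40,0,0],0]
    - [0,[-40,0,0],0]

```text
time: 25.4
tool_pos: [0.3876, 0.063, 0.2133]
ee_rot: [3.141, -0.001, 0.058]
wrist_force: [-0.5, -1.0, 0.3]
width: 0.0942
finger_force: 0.0
```

>>> carry_out:
  increments:
    - [0,[-40,0,-5],0]
    - [0,[-30,0,0],0]
    - [0,[-20,0,0],0]
    - [0,[0,0,0],0]
    - [0,[0,0,0],0]

```text
time: 25.9
tool_pos: [0.2996, 0.058, 0.2183]
ee_rot: [3.141, -0.003, 0.058]
wrist_force: [-0.1, -0.4, 0.2]
width: 0.0936
finger_force: 0.0
```

```bash
python3 - <<'E'
from h import *
a=robot.snapshot("top")[140:240,140:420];b=robot.snapshot("side")[70:290,190:410]
f=lambda i,k:cv2.resize(i,None,fx=k,fy=k,interpolation=cv2.INTER_CUBIC)
cv2.imwrite("pics/t6.png",f(a,2.8));cv2.imwrite("pics/s6.png",f(b,2.7))
E
```

```text
(no output)
```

View pics/t6.png

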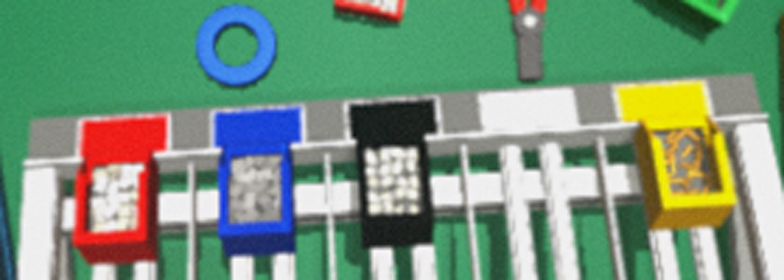

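View pics/s6.png

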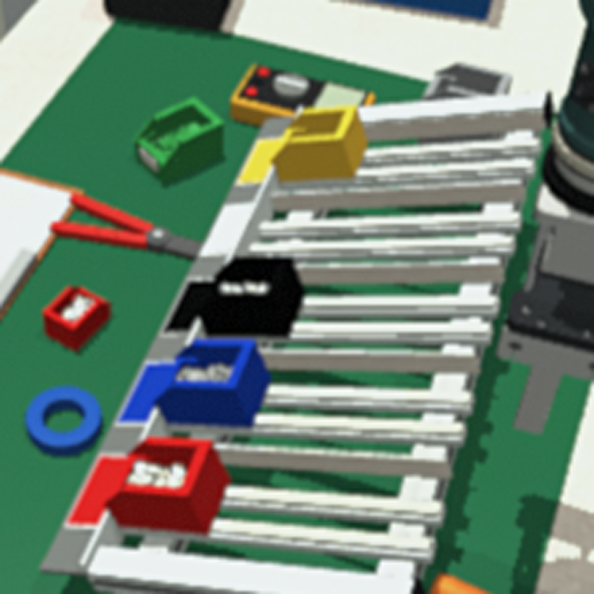

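Every bin sits in its matching lane, at the same image position as the bins that stood at those stops before: red (118,205), blue (258,195), black untouched, yellow (685,175). The white lane is empty and the gripper is clear of the rack. Handing in.

```bash
python3 -c "
from bench import robot
print(robot.close_job())"
```

```text
the job is handed in; nothing more can be done
None
```

The red, blue and yellow bins are each in the lane of their own colour, straight and down against the stop as seen in both cameras; the black bin was not touched, the white lane is empty, and I handed the job in at about 26 s (no verdict was returned).

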